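# Slide the nozzle-guide plate under its spring clip

### The job

Load the white nozzle-guide plate into its cradle beside the filling line: hold the spring clip's wide press paddle down with one fingertip so that its jaw lifts, and meanwhile push the plate along its channel with the other fingertip, under the jaw, until it is fully home against the end stop. Then let the clip up so that its jaw clamps the plate, and move clear. Only push the plate, never pick it up, and leave the bottles, cap and tools standing or lying where they are.

Things in the scene. Friction and masses are not known exactly. Their poses are not given: they have to be found in the camera images.
- cradle: Fixed grey cradle, base 190 x 162 x 25 mm. Origin on the table under the channel's centre line; x along the channel in the pushing direction, y to the clip's side, z up. Base spans x -112 to 78, y -50 to 112 mm; its top (channel floor) is at z = 25 mm. Two black rails, 10 mm high, 8 mm wide, x -105 to 65 mm, leave a channel 59 mm wide (y -29.5 to 29.5), open at its -x end.
- end_stop (a point): Foot of the end stop's near face, in the channel's middle: cradle x = 62, y = 0, z = 25 mm; axes as the cradle's. The stop is a steel bar across the channel, 20 mm high. A plate fully home touches it: its centre is then 40 mm before this point, at cradle x = 22 mm.
- plate: White plastic plate, 80 mm along x, 56 mm wide, 14 mm thick, two 22 mm through holes, 11 mm off its middle line towards -y (away from the clip), about 75 g. Origin: centre of its underside. It starts in the cradle's channel, on the floor at z = 25 mm, axes along the cradle's, front edge 7 to 20 mm short of the jaw. Its rear edge is 40 mm behind its origin.
- clip (a joint): Clip hinge about its axle, rad: 0 at rest (jaw down, blocking the channel; press paddle sloping up and outwards), 0.40 with the press paddle fully down, level. The plate (top at cradle z = 39 mm) passes under the jaw from about 0.20 up; resting on the plate the clip reads about 0.18. The spring returns it: about 2 N at first, 5 N fully down, at the press paddle's middle.
- press_paddle (a point): Middle of the top of the clip's press paddle, a flat steel flap 85 mm long (cradle x -94 to -9 mm) and 54 mm wide (cradle y 52 to 106 mm when level). This point is at cradle x = -51.5, y = 82, z = 30 mm when fully down, about 14 mm higher at rest. A fingertip can slide along it in x while holding it down.
- axle (a point): Point on the clip's steel axle (10 mm thick, along the cradle's x) beside the middle of the press paddle: cradle x = -49.5, y = 46, z = 33 mm. Its bearing blocks span y = 39 to 54 mm, tops at z = 41 mm, 10 mm long, at cradle x = -103, 4 and 44 mm.
- jaw_tip (a point): Lower corner at the free end of the clip's steel jaw, a bar 14 mm wide reaching from the axle over the channel, at cradle x = 20 to 34 mm. This point is at cradle x = 27, y about 10 mm, z about 32 mm at rest, 47 mm with the press paddle fully down.
- bottle_a: Bystander: clear glass bottle, 50 mm across, 71 mm tall, standing beside the cradle. Origin: centre of its underside.
- bottle_b: Bystander: another such bottle.
- cap: Bystander: black screw cap, 36 mm across, 14 mm high, lying on the cradle's base beyond the press paddle. Origin: centre of its underside.
- wrench: Bystander: steel wrench 130 mm long lying on the table beside the press paddle. Origin: under its middle, x along it.
- clamp: Bystander: black rod clamp 30 x 62 x 38 mm lying on the table. Origin: centre of its underside.
- nozzle: Bystander: green filling nozzle with a steel tube, 150 mm long, lying on the table. Origin: under its green body.

How it is judged:
By the outcome, as a careful person would: the job done as asked, in the order asked, and still so for the second after the job is handed in, with the robot touching nothing.
It also fails if it takes over 40 s, if anything falls off the work surface, if the arm or the gripper's body presses on something with over 40 N, if the wrist force passes 120 N, or if a joint passes its speed limit or range.

### The arm

A 6-joint arm with a two-finger parallel gripper is mounted at the origin on the work surface. World frame = base frame: x ahead of the robot, y to its left, z up, the work surface at z = 0. Lengths are in mm, angles in degrees, forces in N, time in s.
With the tool pointing down it reaches from about 300 to 850 mm from the base axis. Payload 4.2 kg.
Tool frame: the origin (TCP) lies between the finger pads; the fingertips stand 11 mm ahead of it and the grasp point (between the pads) lies 8 mm behind it (env.tips_ahead is the distance from the TCP to the fingertips, in mm); z points along the fingers, y is the line along which they close (so a half turn about z gives the same grasp; the last joint's range is limited). The gripper opens to 91 mm and grips with 3 to 60 N. Pads are 32 mm wide; open, the fingers measure 118 mm over their backs; the gripper's body (76 mm by 178 mm) begins 60 mm behind the grasp point.
Start: joints at [66.005, 18.312, 89.639, -0, 72.044, -1.146], TCP at [223.283, 529.893, 224.976] pointing down, gripper open.
Joint ranges: [-177.97, 177.97], [-48.28, 115.42], [12.27, 149.76], [-77.06, 257.06], [2.81, 150.46], [-146.56, 146.56]. Speed limits (degrees/s): [147.25, 147.25, 180, 180, 180, 180].

### API

Orientations are given as [roll, pitch, yaw] about the fixed x, y, z axes, in that order (R = Rz(yaw) Ry(pitch) Rx(roll)).
In Python, from workcell import env, cams gives the robot as it stands.
- The arm moves only by the tool step_arm, never from a script. Its arguments are lists of equal length, an entry for each row: "linear": the shift along the tool's x, y, z in units of 30 cm (1.0 is 30 cm), a list of three; "turn": the turn about the tool's z in units of 360 degrees (1.0 is 360 degrees). In form: {"linear": [[tx, ty, tz], ...], "turn": [turn, ...]}. A call has 1 to 20 rows; each row is the pose to reach, as a shift and turn from the pose commanded when the call began, along the tool's axes at that moment, turning the shorter way round; what a row does not reach only later rows make up. A row lasts 1/8 s, in which the tool goes at most 62.5 mm and 10.7 degrees, less where a joint would pass 70% of its speed; a pose out of reach is approached as far as the arm can. A call with a number of a shift or a turn outside -1 to 1 is refused whole. A call with a gripper value outside its range is refused whole. "fingers" is the closure, from -1 (fully open) to 1 (shut), so that 0 is half open, set as the call begins (left out, the last holds). The fingers move at their own pace and stop on an object; "force" is the grip in N (left out, the last holds). Time passes only in rows, so rows that repeat a pose let the fingers close. It gives the time, the measured TCP pose, the force, the opening and the grip force at its end, in the units of the state.
- env.state(): the state, without advancing time (a new reading comes with each control period).
- cams.grab_frame(name): name is "side" or "top" or "wrist"; returns a dict with "color" (400x640x3 uint8, blue, green, red), "fx", "fy", "cx", "cy" (pixels), "extrinsics" (4x4, takes a point from camera to world coordinates); the wrist camera has in their place "tool_from_camera" (4x4, takes a point from camera to tool coordinates, whose origin is the TCP and whose axes are the flange's). Camera axes: x right, y down, z forward; pixel columns grow to the right and rows downward; lengths in mm; the calibration is good to about 2 mm. A picture is of the moment at which its call begins: read the wrist's pose just before it. There is no depth.
- env.job_done(): hands the job in; it is judged then, once.
The state is a dict: "time_s": time; "qpos": joint angles; "qvel": joint speeds; "effort": joint torques, N m; "ee_pos": TCP position; "ee_rot": TCP orientation; "force": force on the tool from outside, world axes, zero at the start; "torque": the same for the moment, N m; "gripper_width": finger opening in mm; "gripper_force": force on a finger pad.
Only numpy, scipy, OpenCV 4.12 (cv2) and the standard library are available. Lean on these libraries where they do the work, as an engineer would, in place of code of your own. Each camera call takes 0.05 s, during which the arm holds its last target. There are 200 camera calls.

## Working session

There is one attempt and no reset: what is moved stays moved. The work goes in short steps, Python scripts to look and compute and a tool call to move; the robot and the scene stay as the last step left them, time stands still between calls to the robot, and variables do not carry over. Pictures are saved under pics/ and viewed, at most 10 in all, crops included, and the job is handed in when it is done.

Besides the shell and the picture viewer there is one more tool, called after "Emit:" as name(argument=value, ...), one argument or row to a line, values as JSON. step_arm: Moves the arm, as the interface text tells. Its arguments: {"type":"object","properties":{"linear":{"type":"array"},"turn":{"type":"array"},"fingers":{"type":"number"},"force":{"type":"number"}},"required":["linear","turn"]}

```bash
mkdir -p pics; ls; python3 - <<'E'
from workcell import env,cams
import cv2,numpy as np
s=env.state();print(s)
for n in("top","side"):
    f=cams.grab_frame(n);cv2.imwrite(f"pics/{n}0.png",f["color"]);print(n,f["fx"],f["fy"],f["cx"],f["cy"],np.round(f["extrinsics"],3).tolist())
E
```

```text
pics
{'time_s': 0.0, 'qpos': array([ 6.60041115e+01,  1.83504569e+01,  8.97069320e+01, -1.38972627e-03,
        7.20424945e+01, -1.14532091e+00]), 'qvel': array([-0.03884442,  0.0174542 ,  0.01907442,  0.10139136,  0.09544312,
        0.00807059]), 'effort': array([-1.33685598e-04, -4.12467813e+01, -2.31973135e+01,  7.30082486e-02,
        4.58428427e-02, -1.61685452e-04]), 'ee_pos': array([223.09242687, 529.43054012, 224.12856278]), 'ee_rot': array([-1.79900110e+02, -6.75484407e-04,  1.57149861e+02]), 'force': array([-1.41083637, -0.61435691,  0.4855609 ]), 'torque': array([-0.03160992, -0.00775629,  0.00399985]), 'gripper_force': 0.0, 'gripper_width': 90.76857030734136}
top 490.24957372215266 490.24957372215266 325.7794903029509 201.06643819910315 [[0.008, -0.989, 0.144, 391.207], [-1.0, -0.009, -0.01, -1.608], [0.011, -0.144, -0.989, 1486.473], [0.0, 0.0, 0.0, 1.0]]
side 384.332262059544 384.332262059544 313.2313031708538 195.20624544119204 [[0.929, -0.205, 0.307, 170.686], [-0.369, -0.464, 0.805, -1039.043], [-0.022, -0.862, -0.507, 731.095], [0.0, 0.0, 0.0, 1.0]]
```

View pics/top0.png

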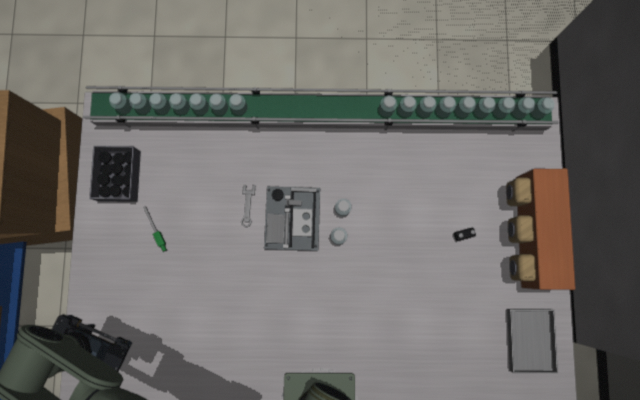

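View pics/side0.png

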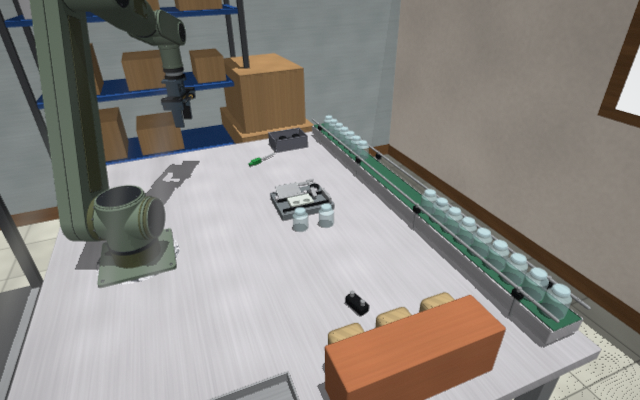

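The top view shows the cradle at px (265–320, 186–250), with the pushing direction up in the image (world +x). The paddle is on the left (+y), the white plate is near (303, 221), the cap is at (278, 194), and the bottles are at (342, 207) and (338, 236). The side view agrees. I'll make a rough estimate first, then take a close look with the wrist camera.

```bash
cat > h.py <<'E'
import numpy as np,cv2
from workcell import env,cams
from scipy.spatial.transform import Rotation as R
def T_tool(s):
    T=np.eye(4);T[:3,:3]=R.from_euler('xyz',s["ee_rot"],degrees=True).as_matrix();T[:3,3]=s["ee_pos"];return T
def ray(f,T,px,z):
    px=np.atleast_2d(px).astype(float)
    d=np.c_[(px[:,0]-f["cx"])/f["fx"],(px[:,1]-f["cy"])/f["fy"],np.ones(len(px))]@T[:3,:3].T
    return T[:3,3]+d*((z-T[2,3])/d[:,2])[:,None]
def shift(s,target):  # tool-axis shift in 30cm units
    return T_tool(s)[:3,:3].T@(np.array(target)-s["ee_pos"])/300
E
python3 - <<'E'
from h import *
f=cams.grab_frame("top")
P=[(265,186),(320,187),(319,250),(265,250),(292,218),(303,221)]
print(ray(f,f["extrinsics"],P,25).round(0))
c=cv2.resize(f["color"][175:260,235:360],None,fx=6,fy=6,interpolation=cv2.INTER_CUBIC);cv2.imwrite("pics/topc.png",c)
w=cams.grab_frame("wrist");print(w["fx"],w["cx"],w["cy"],np.round(w["tool_from_camera"],3).tolist())
E
```

```text
[[649. 168.  25.]
 [647.   2.  25.]
 [457.   3.  25.]
 [456. 163.  25.]
 [552.  85.  25.]
 [544.  52.  25.]]
290.7866444665667 314.70892128844514 201.17987344376385 [[-0.001, -0.969, -0.247, 68.551], [1.0, -0.001, -0.001, 0.025], [0.001, -0.247, 0.969, -158.948], [0.0, 0.0, 0.0, 1.0]]
```

View pics/topc.png

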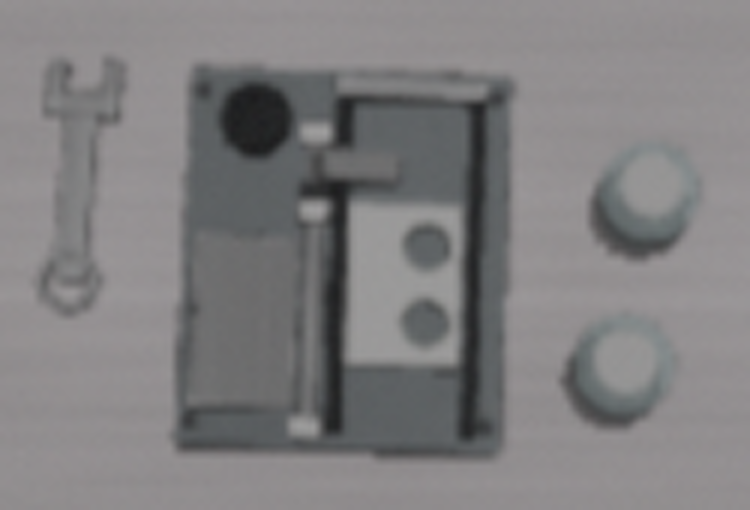

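The crop shows the cradle yawed slightly clockwise (about −2°), with the plate short of the jaw and the channel clear behind it. I'm moving above it now.

Emit:
step_arm(
  linear=[
    [-0.66, -0.51, 0.04],
    [-0.66, -0.51, 0.04],
    [-0.66, -0.51, 0.04],
    [-0.66, -0.51, 0.04],
    [-0.66, -0.51, 0.04],
    [-0.66, -0.51, 0.04],
    [-0.66, -0.51, 0.04],
    [-0.66, -0.51, 0.04],
    [-0.66, -0.51, 0.04],
  ],
  turn=[-0.0565, -0.0565, -0.0565, -0.0565, -0.0565, -0.0565, -0.0565, -0.0565, -0.0565],
  fingers=-0.54,
)

```text
time_s: 1.32
ee_pos: [345.9, 312.7, 212.9]
ee_rot: [180.0, -0.0, 177.6]
force: [-0.2, -0.3, 0.8]
gripper_width: 70.5
gripper_force: 0.0
```

```bash
python3 -c "
from h import *
s=env.state();print(s['ee_pos'],s['ee_rot'],s['gripper_width'],s['time_s'],shift(s,[470,95,200]))"
```

```text
[345.91206298 312.73978731 212.89701637] [ 1.79996607e+02 -4.63930249e-03  1.77582091e+02] 70.53619072573916 1.325 [-0.44388166 -0.7077056   0.0429122 ]
```

Emit:
step_arm(
  linear=[
    [-0.44, -0.71, 0.04],
    [-0.44, -0.71, 0.04],
    [-0.44, -0.71, 0.04],
    [-0.44, -0.71, 0.04],
    [-0.44, -0.71, 0.04],
    [-0.44, -0.71, 0.04],
    [-0.44, -0.71, 0.04],
    [-0.44, -0.71, 0.04],
    [-0.44, -0.71, 0.04],
  ],
  turn=[0, 0, 0, 0, 0, 0, 0, 0, 0],
)

```text
time_s: 2.45
ee_pos: [468.6, 94.3, 201.1]
ee_rot: [180.0, 0.0, 177.6]
force: [0.5, 0.1, 0.5]
gripper_width: 70.2
gripper_force: 0.0
```

```bash
python3 -c "
from h import *
s=env.state();print(s['ee_pos'],s['ee_rot'],s['gripper_width'],s['time_s'])
f=cams.grab_frame('wrist');cv2.imwrite('pics/w1.png',f['color'])"
```

```text
[468.57334048  94.26927837 201.06298339] [1.79990947e+02 1.00326951e-02 1.77586463e+02] 70.16310463678852 2.45
```

View pics/w1.png

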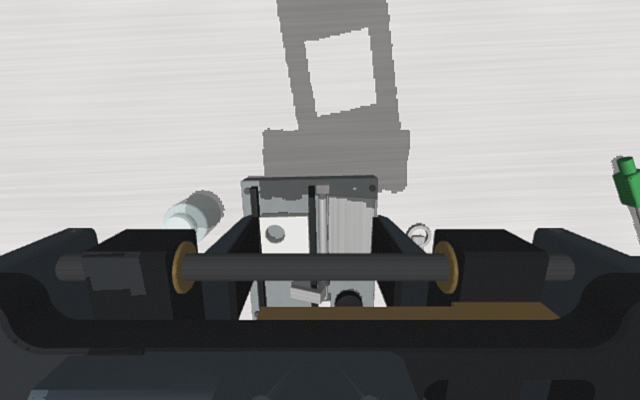

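The wrist view has −x pointing up. It shows the base's rear edge at row ~178 (columns 243–377), the rails' rear ends, the plate's rear edge at row ~216 (columns 258–311), and the paddle at columns 328–375. I'll enlarge this to read the edges.

```bash
python3 -c "
import cv2
c=cv2.imread('pics/w1.png')[170:260,235:385]
cv2.imwrite('pics/w1c.png',cv2.resize(c,None,fx=5,fy=5,interpolation=cv2.INTER_CUBIC))"
```

```text
(no output)
```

View pics/w1c.png

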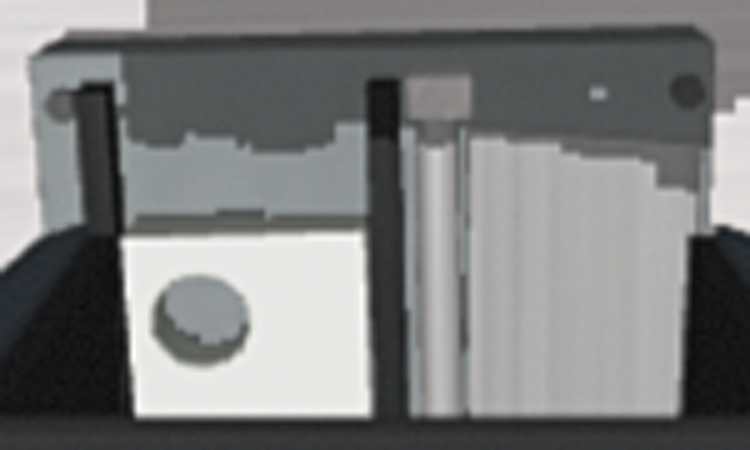

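```bash
python3 -c "
from h import *
s=env.state();f=cams.grab_frame('wrist');T=T_tool(s)@f['tool_from_camera']
g=lambda P,z:ray(f,T,np.array(P)/5+[235,170]-[.4,.4],z)
print(s['time_s'])
b=g([(35,57),(713,44)],25);print('base',b.round(1),np.linalg.norm(b[1]-b[0]))
r=g([(80,86),(113,85),(368,80),(400,80)],35);print('rails',r.round(1))
p=g([(122,235),(370,230)],39);print('plate',p.round(1),np.linalg.norm(p[1]-p[0]))
yaw=np.mean([np.degrees(np.arctan2(-(q[1]-q[0])[0],(q[1]-q[0])[1])) for q in (b,r[[0,3]],p)]);print(yaw)
a=np.radians(yaw);ex=np.array([np.cos(a),np.sin(a)]);ey=np.array([-ex[1],ex[0]])
e=b.mean(0)[:2]; O1=e+112*ex-31*ey
m=r.mean(0)[:2]; O2=m+105*ex
print('O',O1,O2,[((q[:2]-O2)@ex,(q[:2]-O2)@ey) for q in p])
"
```

```text
2.5
base [[457.3   8.7  25. ]
 [461.  166.9  25. ]] 158.26212047365635
rails [[462.7  20.9  35. ]
 [462.8  28.4  35. ]
 [464.1  86.5  35. ]
 [464.4  93.7  35. ]]
plate [[497.3  28.1  39. ]
 [498.5  85.3  39. ]] 57.29092215695969
-1.3432843566743953
O [570.39851321  54.18999615] [568.47513003  54.90755943] [(np.float64(-70.5508547615373), np.float64(-28.50705097786263)), (np.float64(-70.62090446488018), np.float64(28.78382835413817))]
```

The plate's rear edge is at cradle x ≈ −70.5. The cradle origin is about (569, 54.6) with a yaw of about −1.5°, and the measured widths agree with the given sizes to about 2%. I'm descending to just above the paddle.

Emit:
step_arm(
  linear=[
    [-0.03, 0.01, 0.15],
    [-0.03, 0.01, 0.3],
    [-0.03, 0.01, 0.42],
    [-0.03, 0.01, 0.42],
    [-0.03, 0.01, 0.42],
  ],
  turn=[-0.0025, -0.0025, -0.0025, -0.0025, -0.0025],
)

```text
time_s: 3.18
ee_pos: [479.1, 96.3, 76.1]
ee_rot: [180.0, 0.1, 178.4]
force: [0.1, -0.0, 0.4]
gripper_width: 70.0
gripper_force: 0.0
```

```bash
python3 -c "
from h import *
s=env.state();print(s['ee_pos'],s['ee_rot'],s['force'],s['time_s'])
f=cams.grab_frame('wrist')['color'];g=cams.grab_frame('side')['color']
a=cv2.resize(f[90:330,200:440],(400,400));b=cv2.resize(g[160:240,260:340],(400,400),interpolation=cv2.INTER_CUBIC)
cv2.imwrite('pics/w2.png',np.hstack([a,b]))"
```

```text
[479.08502813  96.30655926  76.14787023] [1.79970678e+02 1.25766359e-01 1.78398887e+02] [ 0.10664111 -0.03356655  0.39293179] 3.175
```

View pics/w2.png

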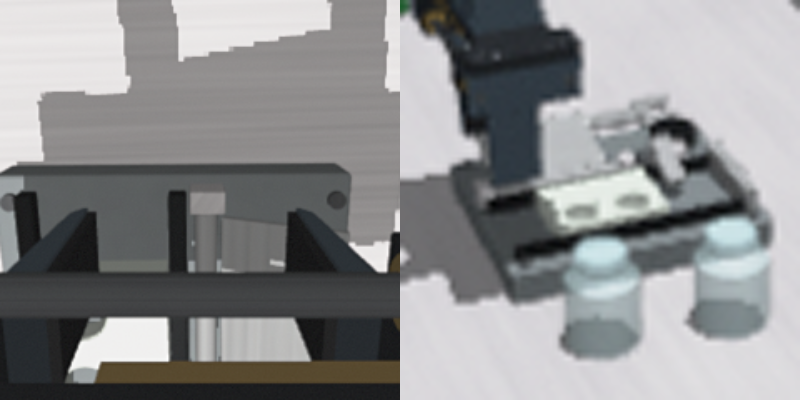

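The fingers line up as planned: one is over the channel behind the plate, and the other is over the paddle. I'm backing off 3 mm and pressing down in stages.

Emit:
step_arm(
  linear=[
    [0.01, 0, 0],
    [0.01, 0, 0.03],
    [0.01, 0, 0.06],
    [0.01, 0, 0.08],
    [0.01, 0, 0.1],
    [0.01, 0, 0.11],
    [0.01, 0, 0.11],
    [0.01, 0, 0.11],
  ],
  turn=[0, 0, 0, 0, 0, 0, 0, 0],
)

```text
time_s: 4.28
ee_pos: [475.1, 96.4, 42.1]
ee_rot: [180.0, 0.0, 178.4]
force: [-1.6, 2.8, 4.5]
gripper_width: 70.5
gripper_force: 2.4
```

```bash
python3 -c "
from h import *
s=env.state();print(s['ee_pos'],s['ee_rot'],s['force'],s['torque'],s['time_s'])
f=cams.grab_frame('wrist')['color'];g=cams.grab_frame('side')['color']
a=cv2.resize(f[90:330,200:440],(400,400));b=cv2.resize(g[170:220,265:340],(600,400),interpolation=cv2.INTER_CUBIC)[:,:400]
cv2.imwrite('pics/w3.png',np.hstack([a,b]))"
```

```text
[475.1097605   96.35945463  42.14491668] [1.79974051e+02 1.69716337e-02 1.78385116e+02] [-1.56061879  2.77776899  4.49124292] [0.80041668 0.2358063  0.10584435] 4.275
```

View pics/w3.png

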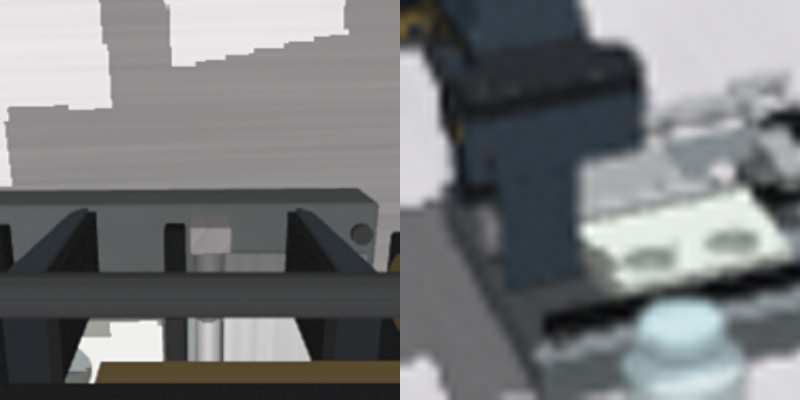

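The paddle is down (tips at z = 31, upward force 4.5 N), and the finger is in the channel behind the plate. Next I push along the channel.

Emit:
step_arm(
  linear=[
    [-0.012, 0, 0],
    [-0.024, 0, 0],
    [-0.036, 0, 0],
    [-0.05, 0, 0],
    [-0.064, 0, 0],
    [-0.078, 0, 0],
    [-0.092, 0, 0],
    [-0.106, 0, 0],
    [-0.12, 0, 0],
    [-0.134, 0, 0],
    [-0.148, 0, 0],
    [-0.16, 0, 0],
    [-0.17, 0, 0],
    [-0.17, 0, 0],
    [-0.17, 0, 0],
  ],
  turn=[0, 0, 0, 0, 0, 0, 0, 0, 0, 0, 0, 0, 0, 0, 0],
)

```text
time_s: 6.25
ee_pos: [524.4, 93.7, 41.7]
ee_rot: [-179.9, -0.2, 178.4]
force: [-3.3, -0.2, 4.5]
gripper_width: 70.3
gripper_force: 2.9
```

```bash
python3 -c "
from h import *
s=env.state();print(s['ee_pos'],s['force'],s['torque'],s['time_s'])
f=cams.grab_frame('top')['color'];g=cams.grab_frame('side')['color']
a=cv2.resize(f[180:255,260:325],(400,461),interpolation=cv2.INTER_CUBIC)[:400];b=cv2.resize(g[170:220,275:325],(400,400),interpolation=cv2.INTER_CUBIC)
cv2.imwrite('pics/w4.png',np.hstack([a,b]))"
```

```text
[524.35355691  93.73219779  41.65905532] [-3.31741133 -0.18105777  4.5194158 ] [0.15078561 0.61634108 0.18651227] 6.25
```

View pics/w4.png

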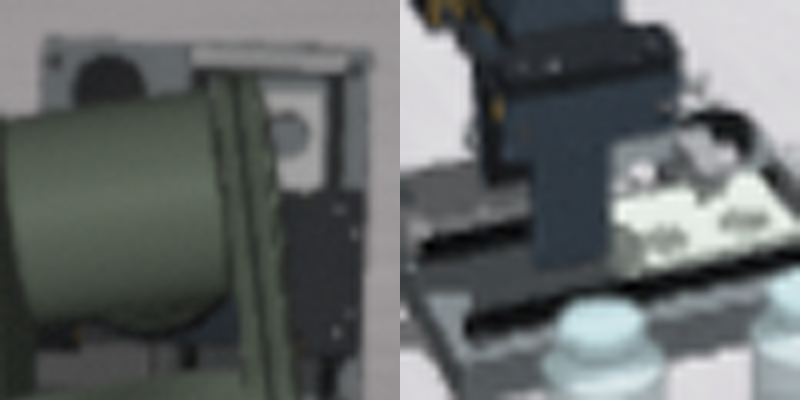

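The plate is under the lifted jaw and about 10 mm short of the stop. I'm creeping forward while watching the force.

Emit:
step_arm(
  linear=[
    [-0.008, 0, 0],
    [-0.016, 0, 0],
    [-0.022, 0, 0],
    [-0.028, 0, 0],
    [-0.028, 0, 0],
  ],
  turn=[0, 0, 0, 0, 0],
)

```text
time_s: 6.98
ee_pos: [532.4, 93.5, 41.6]
ee_rot: [-179.9, -0.3, 178.4]
force: [-4.2, -0.4, 5.3]
gripper_width: 70.3
gripper_force: 3.1
```

Emit:
step_arm(
  linear=[
    [-0.005, 0, 0],
    [-0.009, 0, 0],
    [-0.009, 0, 0],
  ],
  turn=[0, 0, 0],
)

```text
time_s: 7.35
ee_pos: [534.3, 93.4, 41.5]
ee_rot: [-179.9, -0.4, 178.4]
force: [-5.8, 0.8, 7.5]
gripper_width: 70.1
gripper_force: 3.9
```

Emit:
step_arm(
  linear=[
    [-0.004, 0, 0],
    [-0.008, 0, 0],
    [-0.008, 0, 0],
  ],
  turn=[0, 0, 0],
)

```text
time_s: 7.72
ee_pos: [534.5, 93.4, 41.4]
ee_rot: [-179.9, -0.6, 178.4]
force: [-10.6, 1.1, 9.5]
gripper_width: 70.3
gripper_force: 6.1
```

Emit:
step_arm(
  linear=[
    [-0.004, 0, 0],
    [-0.008, 0, 0],
    [-0.008, 0, 0],
  ],
  turn=[0, 0, 0],
)

```text
time_s: 8.1
ee_pos: [534.7, 93.4, 41.4]
ee_rot: [-179.9, -0.9, 178.3]
force: [-15.0, 1.2, 13.4]
gripper_width: 70.3
gripper_force: 8.6
```

Motion stopped at x = 534.7 while the force rose to 15 N, so the plate is home (predicted 535). I'm backing off the plate with the paddle still held down, then rising.

Emit:
step_arm(
  linear=[
    [0.01, 0, 0],
    [0.02, 0, 0],
    [0.03, 0, 0],
    [0.035, 0, 0],
    [0.035, 0, -0.015],
    [0.035, 0, -0.03],
    [0.035, 0, -0.045],
    [0.035, 0, -0.06],
    [0.035, 0, -0.08],
    [0.035, 0, -0.12],
    [0.035, 0, -0.2],
    [0.035, 0, -0.3],
    [0.035, 0, -0.4],
    [0.1, 0, -0.4],
    [0.3, 0, -0.4],
    [0.5, 0, -0.4],
    [0.5, 0, -0.4],
    [0.5, 0, -0.4],
  ],
  turn=[0, 0, 0, 0, 0, 0, 0, 0, 0, 0, 0, 0, 0, 0, 0, 0, 0, 0],
)

```text
time_s: 10.35
ee_pos: [393.0, 98.7, 163.0]
ee_rot: [180.0, 0.2, 178.4]
force: [0.0, 0.7, -0.3]
gripper_width: 70.4
gripper_force: 0.0
```

```bash
python3 -c "
from h import *
s=env.state();print(s['ee_pos'],s['force'],s['time_s'])
f=cams.grab_frame('top')['color'];w=cams.grab_frame('side')['color']
a=cv2.resize(f[178:258,262:342],(400,400),interpolation=cv2.INTER_CUBIC);b=cv2.resize(w[160:235,265:340],(400,400),interpolation=cv2.INTER_CUBIC)
cv2.imwrite('pics/w5.png',np.hstack([a,b]))"
```

```text
[393.04337768  98.70455501 162.99356447] [ 0.00119556  0.68943661 -0.27281448] 10.35
```

View pics/w5.png

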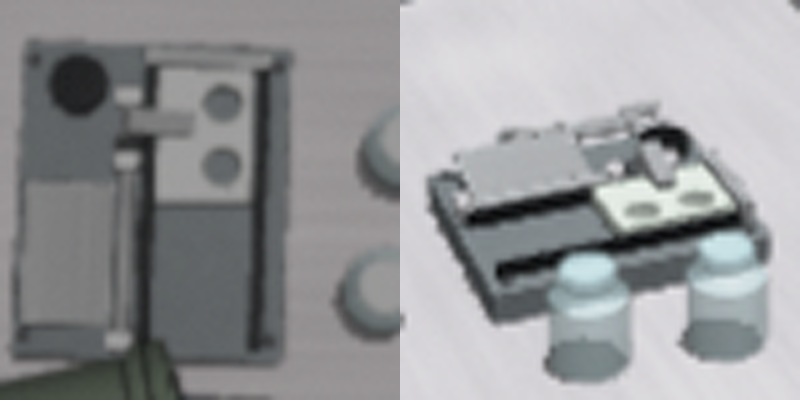

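The plate sits against the stop bar with the jaw resting on it. Bottles and cap are undisturbed and the arm is clear. One numeric check of the rear edge, then I hand in.

```bash
python3 -c "
from h import *
f=cams.grab_frame('top');g=lambda X,Y,z:ray(f,f['extrinsics'],(262+X/5-.4,178+Y/5-.4),z)[0]
r=g(205,203,39);t=g(205,68,39);b=g(150,360,25)
print(r,t,'len',t[0]-r[0],'rear to base rear',r[0]-b[0],'(94 expected)')
if abs(r[0]-b[0]-94)<5: print(env.job_done())
"
```

```text
[550.40903844  52.74655109  39.        ] [631.60331345  53.94525307  39.        ] len 81.19427500473762 rear to base rear 92.44295799957109 (94 expected)
the job is handed in; nothing more can be done
None
```

The plate is home against the end stop with the clip's jaw down on it, the arm is clear, nothing else looked disturbed in the last pictures, and I handed the job in about 10.5 s into the 40 s limit.

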